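# Unstack the drying panels and clip up the bottom one

## Robot

A 6-joint arm with a two-finger parallel gripper is mounted at the origin on the work surface. World frame = base frame: x ahead of the robot, y to its left, z up, the work surface at z = 0. Lengths are in m, angles in degrees, forces in N, time in s.
With the tool pointing down it reaches from about 0.4 to 0.825 m from the base axis. Payload 7 kg.
Tool frame: the origin (TCP) lies on the mounting face of the last link; the fingertips stand 178 mm ahead of it and the grasp point (between the pads) lies 159 mm ahead of it; z points along the fingers, y is the direction in which the jaws open and shut (so a half turn about z gives the same grasp; the last joint's range is limited). The gripper opens to 88 mm and grips with 3 to 60 N. Pads are 19 mm wide; open, the fingers measure 130 mm over their backs; the gripper's body (78 mm by 193 mm) begins 47 mm behind the grasp point.
Start: joints at [-51.904, 20.546, 0.682, 0, -70.136, -16.507], TCP at [0.248, -0.628, 0.405] pointing down, gripper open.
Joint ranges: [-176.03, 176.03], [-82.01, 121.73], [-58.28, 71.71], [-173.87, 95.51], [-174.79, -0.11], [-173.66, 173.66]. Speed limits (degrees/s): [136.94, 136.94, 172.46, 180, 180, 180].

## Interface

Orientations are given as [roll, pitch, yaw] about the fixed x, y, z axes, in that order (R = Rz(yaw) Ry(pitch) Rx(roll)).
In Python, from plant import r gives the robot as it stands. The module is installed in compiled form; this text tells all that it offers.
- The arm moves only by the tool carry_out, never from a script. Its argument "plan" is a list of rows, each a list of 3 entries, a list of its own where there are three numbers: the shift along the tool's x, y, z in m, then the turn, a rotation vector about the tool's x, y, z in degrees, then the closure in counts, from 0 (fully open) to 255 (shut). In form: [[[x, y, z], [ax, ay, az], hand], ...]. A call has 1 to 12 rows; each row shifts and turns the commanded pose from where the row before left it, along the tool's axes as they then stand; what a row does not reach is not made up. A row lasts 1/12 s, in which the tool goes at most 41.7 mm and 7.16 degrees, less where a joint would pass 70% of its speed; a pose out of reach is approached as far as the arm can. A call is refused whole if a number of a shift passes 0.0417 or a number of a turn 7.16, either way. A call with a gripper value outside its range is refused whole. The fingers move at their own pace and stop on an object; "grip_force" is the grip in N (left out, the last holds). Time passes only in rows, so rows that do not move let the fingers close. It gives the time, the measured TCP pose, the force and the opening at its end, in the units of the state.
- r.get_state(): the state, without advancing time (a new reading comes with each control period).
- r.capture(name): name is "side" or "top" or "wrist"; returns the picture (384x512x3 uint8, red, green, blue); there is no depth.
- r.get_calibration(name): a dict with "K" (3x3 intrinsics, pixels), "rvec" (rotation vector, rad) and "tvec" (3), from world to camera coordinates, as OpenCV has them. Camera axes: x right, y down, z forward; pixel columns grow to the right and rows downward; lengths in m; the calibration is good to about 2 mm. The wrist camera is an equidistant fisheye: a pixel r from the principal point sees the ray r / f radians off the axis. A picture is of the moment at which its call begins: read the wrist's pose just before it. get_calibration takes no time and is no camera call; for the wrist camera it gives the pose at the moment of the call.
- r.close_job(): hands the job in, once; it reports no verdict.
The state is a dict: "time_s": time; "joints": joint angles; "qd": joint speeds; "joint_torque": joint torques, N m; "tcp_pos": TCP position; "eef_rot": TCP orientation; "contact_force": force on the tool from outside, world axes, zero at the start; "moment": the same for the moment, N m; "gripper_width": finger opening in m.
Only numpy, scipy, OpenCV 4.12 (cv2) and the standard library are available. Lean on these libraries where they do the work, as an engineer would, in place of code of your own. Each camera call takes 0.05 s, during which the arm holds its last target. There are 200 camera calls.

## Task

Take the drying stack on the drawing board apart: set the two wooden spacer plates aside, right way up, as one neat, squarely stacked pile in the middle of the cork mat, and lay the small painted panel face up across the middle of both rails of the drying rack; set these down gently, without dropping them. When both are done, slide the big painted panel along the drawing board, without lifting it off, centrally under the sprung clip until it lies square against the stop. Leave the brush pot, the jar and the paint tin standing where they are.

Things in the scene. Friction and masses are not known exactly. Their poses are not given: they have to be found in the camera images.
- spacer_top: The uppermost piece of the stack: a plain plywood spacer plate, 100 (x) x 58 (y) mm, 14 mm high in all: a plate 8 mm thick (from 6 to 14 mm above the origin) standing on two runners 6 mm high and 12 mm wide that lie along y under its two short ends, so that its middle is hollow below. Origin at the centre of its underside (bottom of the runners), z up. About 50 g.
- panel_small: Second from the top, under spacer_top: a small white painter's panel with a grey picture on its upper face, 104 (x) x 60 (y) x 12 (z) mm. Origin at the centre of its underside. About 60 g.
- spacer_low: Third from the top, under panel_small: a spacer plate identical to spacer_top. It stands on panel_big. The pieces of the stack are laid on one another slightly askew (a few mm and some degrees).
- panel_big: At the bottom of the stack, lying on the drawing board: a big white painter's panel with a picture on its upper face, 110 (x) x 130 (y) x 12 (z) mm, too wide to be gripped. Origin at the centre of its underside. Its +x edge faces the clip. About 120 g.
- board: The fixed drawing board, a pale wooden slab 340 (x) x 200 (y) x 12 mm; its +x end, away from the robot, carries a stop bar and a sprung steel clip. Origin at the centre of its underside on the table; upper face at z = 12 mm. The clip's cheeks stand behind the stop at x = 124 to 146 mm, 36 to 44 mm either side of the centre line, and rise to z = 46 mm.
- clip (a joint): Angle of the sprung clip arm (rad): 0 closed, growing to 0.8 as its nose is raised. Hinge along the board's y at x = 135, z = 38 mm in the board's frame. The arm (60 mm wide) slopes down to its nose, then flares up as a lip to x = 34 mm, about 20 mm over the board's face. Panel_big pushed under it raises it by itself to about 0.06; the spring presses with about 3 N and pushing takes under 15 N.
- clip_nose (a point): The lowest point of the clip's rounded nose, in the middle of its width: at x = 65 mm in the board's frame, 8 mm above the board's face when closed.
- stop (a point): Middle of the foot of the stop bar's face, on the board's upper face at x = 100 mm in the board's frame. The bar is wooden, 12 mm high and 160 mm long along the board's y. Against it, panel_big has its origin at x = 45, y = 0 mm in the board's frame.
- mat: The fixed cork mat for the spacer pile, 120 (x) x 150 (y) x 5 mm. Origin at the centre of its underside; its top is at z = 5 mm. It lies to the left or right of the drawing board.
- rack: The fixed wooden drying rack: two rails 10 mm thick, 160 mm long along the rack's y, 30 mm high, centred at x = +35 and -35 mm, joined by cross bars 12 mm high at y = +70 and -70 mm. Origin at the centre of its underside; rail tops at z = 30 mm. panel_small goes across both rails, its long side along the rack's x. It lies on the other side of the board from the mat.
- brush_pot: Bystander: a steel pot of radius 33 mm and 95 mm high with three brushes standing in it, up to 186 mm high; stands close behind the mat (on the mat's +x side). Origin at the centre of its underside. About 350 g.
- jar: Bystander: a glass jar with lid, radius 24 mm, 60 mm high, standing behind the rack (+x side). Origin at the centre of its underside.
- tin: Bystander: a closed flat paint tin, 50 (x) x 100 (y) x 18 mm, lying before the rack (-x side). Origin at the centre of its underside.
Mind the look-alikes: they are no part of the job. Leave any purple or red look-alike of the spacer_top alone. What is shaped like the panel_big but black or pink is not meant.

How it is judged:
By the outcome, as a careful person would: the job done as asked, in the order asked, and still so for the second after the job is handed in, with the robot touching nothing.
It also fails if it takes over 72 s, if anything falls off the work surface, if the arm or the gripper's body presses on something with over 40 N, if the wrist force passes 120 N, or if a joint passes its speed limit or range.

## Working session

There is one attempt and no reset: what is moved stays moved. The work goes in short steps, Python scripts to look and compute and a tool call to move; the robot and the scene stay as the last step left them, time stands still between calls to the robot, and variables do not carry over. Pictures are saved under pics/ and viewed, about 8 in all and at most 12, crops included, and the job is handed in when it is done.

Besides the shell and the picture viewer there is one more tool, called after ">>>" as name([rows], argument=value, ...), one row to a line, values as JSON. carry_out: Moves the arm, as the interface text tells. Its arguments: {"type":"object","properties":{"plan":{"type":"array","items":{"type":"array"}},"grip_force":{"type":"number"}},"required":["plan"]}

```bash
mkdir -p pics; ls
python3 - <<'E'
from plant import r
import cv2,numpy as np
s=r.get_state();print(s)
for n in("side","top"):
    im=r.capture(n);cv2.imwrite(f"pics/{n}0.png",im[:,:,::-1])
    c=r.get_calibration(n);R=cv2.Rodrigues(np.array(c["rvec"],float))[0];print(n,c,-R.T@np.array(c["tvec"]).ravel())
a=cv2.imread("pics/top0.png");cv2.imwrite("pics/top0b.png",cv2.resize(a,(800,600)))
print(r.get_calibration("wrist"))
E
```

```text
pics
{'time_s': 0.0, 'joints': array([-5.19023679e+01,  2.05900590e+01,  6.32505561e-01, -2.10560020e-02,
       -7.01357559e+01, -1.65058017e+01]), 'qd': array([-0.05406267,  0.08672081, -0.01327267,  0.03441716, -0.06334747,
        0.02260043]), 'joint_torque': array([-1.81974327e-03, -5.82704508e+01,  2.93069905e+01,  6.99784756e+00,
        6.94125876e-03, -1.54709483e-04]), 'tcp_pos': array([ 0.24830383, -0.62744585,  0.4037254 ]), 'eef_rot': array([ 1.79904912e+02, -7.53478024e-03, -1.58415334e+02]), 'contact_force': array([0.05786145, 0.38083118, 0.53307078]), 'moment': array([-0.0364569 ,  0.03573211,  0.02980139]), 'gripper_width': 0.08749898713105797}
side {'K': array([[405.60345831,   0.        , 257.7305149 ],
       [  0.        , 405.60345831, 192.0244562 ],
       [  0.        ,   0.        ,   1.        ]]), 'rvec': array([ 0.24654866, -2.68560893,  1.40397443]), 'tvec': array([0.51674865, 0.1270209 , 0.91554664])} [0.36952779 0.76404546 0.63330315]
top {'K': array([[480.66314548,   0.        , 256.52960182],
       [  0.        , 480.66314548, 198.12452237],
       [  0.        ,   0.        ,   1.        ]]), 'rvec': array([ 2.12538851, -2.15545362,  0.14862866]), 'tvec': array([7.35958073e-04, 5.37623814e-01, 1.08844238e+00])} [ 0.37144928 -0.01588946  1.15564687]
{'K': array([[297.31863964,   0.        , 252.62723518],
       [  0.        , 297.31863964, 191.68991642],
       [  0.        ,   0.        ,   1.        ]]), 'rvec': array([-1.66238077, -2.44308899, -0.36441765]), 'tvec': array([ 0.67409709, -0.03650034,  0.39164952])}
```

View pics/top0b.png

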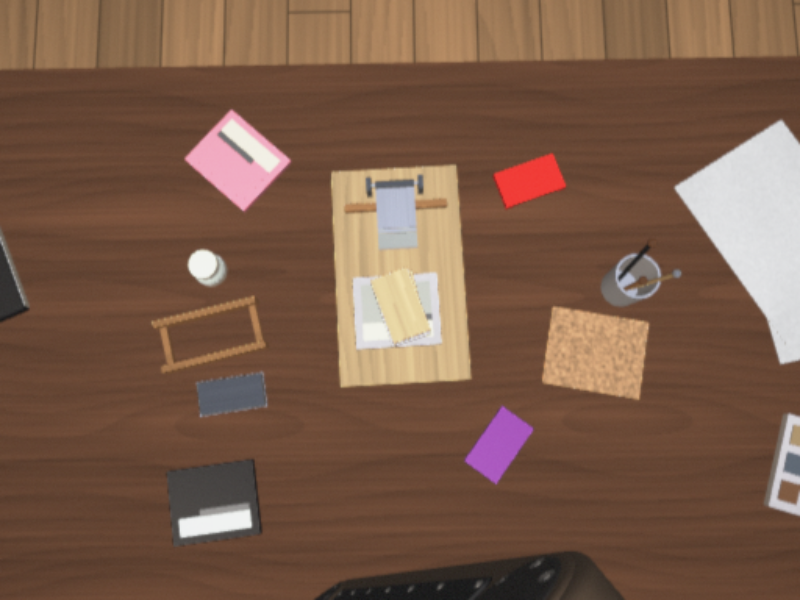

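View pics/side0.png

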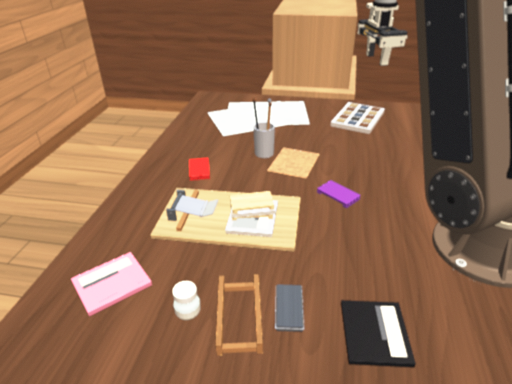

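The top view has +x up and +y left. The board is centred at about (400,275) with the stack at (402,307). The rack is on the left at (208,335) with the tin at (232,394) and the jar at (207,267). The mat is on the right at (596,352) with the pot behind it. The look-alikes are purple (499,445), red (530,180), pink (238,160) and black (213,502), all lying apart on the table. The plain plywood plate on the stack is the one meant.

```bash
cat > h.py <<'E'
from plant import r
import cv2,numpy as np
from scipy.spatial.transform import Rotation as Ro
def cam(n):
    c=r.get_calibration(n);return c["K"],cv2.Rodrigues(np.array(c["rvec"],float))[0],np.array(c["tvec"],float).ravel(),n=="wrist"
def cast(c,uv,z):
    K,R,t,fe=c;uv=np.atleast_2d(np.array(uv,float));d=(uv-K[:2,2])/K[0,0]
    if fe:
        th=np.linalg.norm(d,axis=1,keepdims=True)+1e-12;v=np.hstack([d/th*np.sin(th),np.cos(th)])
    else: v=np.hstack([d,np.ones((len(d),1))])
    v=v@R;o=-R.T@t
    return (o+v*((z-o[2])/v[:,2:]))[:,:2]
def rect(pts):
    """min-area rect of world xy (m): centre mm, long side, short side, yaw of long side"""
    (cx,cy),(w,h),a=cv2.minAreaRect((np.array(pts)*1000).astype(np.float32))
    if w<h: w,h,a=h,w,a+90
    return np.round([cx,cy,w,h,(a+90)%180-90],1)
def blob(im,lo,hi,roi,k=3):
    """largest contour of HSV range inside roi x0,y0,x1,y1"""
    x0,y0,x1,y1=roi;m=cv2.inRange(cv2.cvtColor(im,cv2.COLOR_RGB2HSV),lo,hi);q=np.zeros_like(m);q[y0:y1,x0:x1]=m[y0:y1,x0:x1]
    if k: q=cv2.morphologyEx(q,cv2.MORPH_CLOSE,np.ones((k,k)))
    c=cv2.findContours(q,cv2.RETR_EXTERNAL,cv2.CHAIN_APPROX_NONE)[0]
    return max(c,key=cv2.contourArea)[:,0]
def look(name):
    s=r.get_state();c=cam("wrist");im=r.capture("wrist");cv2.imwrite(f"pics/{name}.png",im[:,:,::-1]);return s,c,im
def go(x,y,tip,yaw,s=None):
    """tool shift (mm) & z turn to put fingertips at x,y,tip(mm) with tool yaw"""
    s=s or r.get_state();R=Ro.from_euler("xyz",s["eef_rot"],degrees=True)
    d=np.array([x,y,tip+178])-s["tcp_pos"]*1000
    dy=(s["eef_rot"][2]-yaw+180)%360-180
    print("world d",np.round(d,1),"tool d",np.round(R.inv().apply(d),1),"turn z",np.round(dy,1),"rot",np.round(s["eef_rot"],2),"t",round(s["time_s"],2))
E
python3 - <<'E'
from h import *
im=cv2.imread("pics/top0.png")[:,:,::-1].copy();c=cam("top")
hsv=cv2.cvtColor(im,cv2.COLOR_RGB2HSV)
for n,(u,v) in dict(table=(300,320),board=(222,170),board2=(290,190),mat=(380,225),rack=(130,204),spacer=(255,195),pb=(230,190),tin=(148,252)).items():print(n,hsv[v,u])
b=blob(im,(12,60,140),(30,160,255),(205,100,310,255),9);print("board",rect(cast(c,b,.012)))
b=blob(im,(8,90,150),(22,200,255),(335,190,425,262),5);print("mat",rect(cast(c,b,.005)))
b=blob(im,(8,110,105),(22,255,255),(90,185,175,242),3);print("rack",rect(cast(c,b,.03)))
p=lambda l,z:np.round(cast(c,np.array(l)*.64,z)*1000)
print("spacer corners",p([(372,276),(408,268),(431,333),(397,345)],.064).tolist())
print("pb",p([(354,278),(438,273),(442,343),(358,349)],.024).tolist())
print("board",p([(332,171),(457,165),(470,379),(341,387)],.012).tolist())
print("rack outer",p([(152,323),(254,298),(264,346),(163,371)],.03).tolist())
print("mat",p([(553,307),(649,321),(640,399),(543,382)],.005).tolist())
print("pot top",p([(638,277)],.095),"jar",p([(204,265)],.06),"tin",p([(232,394)],.018))
E
```

```text
table [ 11 123 106]
board [ 18  92 200]
board2 [ 18  91 204]
mat [ 15 106 218]
rack [ 12 127 110]
spacer [ 22  76 230]
pb [135   5 223]
tin [111  34 105]
board [599.7  -4.3 341.9 200.2   2.4]
mat [ 473.5 -302.8  149.6  121.7   79.3]
rack [508.5 289.  204.2 133.3  89.2]
spacer corners [[585.0, 35.0], [596.0, -18.0], [499.0, -51.0], [482.0, -1.0]]
pb [[590.0, 64.0], [596.0, -64.0], [488.0, -68.0], [481.0, 59.0]]
board [[765.0, 100.0], [772.0, -99.0], [434.0, -110.0], [424.0, 86.0]]
rack outer [[524.0, 371.0], [560.0, 216.0], [487.0, 200.0], [451.0, 352.0]]
mat [[543.0, -242.0], [519.0, -389.0], [400.0, -368.0], [428.0, -222.0]]
pot top [[ 571. -348.]] jar [[606. 286.]] tin [[416. 250.]]
```

Run:
```python
from h import *
go(540,-9,200,-161.5)
```

```text
world d [291.7 618.5 -25.8] tool d [-498.8  467.8   26.5] turn z 3.1 rot [ 1.7991e+02 -1.0000e-02 -1.5842e+02] t 0.1
```

>>> carry_out([
  [[-0.025, 0.0234, 0.0013], [0, 0, 0], 0],
  [[-0.025, 0.0234, 0.0013], [0, 0, 0], 0],
  [[-0.025, 0.0234, 0.0013], [0, 0, 0], 0],
  [[-0.025, 0.0234, 0.0013], [0, 0, 0], 0],
  [[-0.025, 0.0234, 0.0013], [0, 0, 0], 0],
  [[-0.025, 0.0234, 0.0013], [0, 0, 0], 0],
  [[-0.025, 0.0234, 0.0013], [0, 0, 0], 0],
  [[-0.025, 0.0234, 0.0013], [0, 0, 0], 0],
  [[-0.025, 0.0234, 0.0013], [0, 0, 0], 0],
  [[-0.025, 0.0234, 0.0013], [0, 0, 0], 0],
], grip_force=20)

```text
time_s: 0.93
tcp_pos: [0.3949, -0.3164, 0.3914]
eef_rot: [180.0, -0.0, -158.4]
contact_force: [0.3, 0.4, 0.1]
gripper_width: 0.0874
```

>>> carry_out([
  [[-0.025, 0.0234, 0.0013], [0, 0, 0], 0],
  [[-0.025, 0.0234, 0.0013], [0, 0, 0], 0],
  [[-0.025, 0.0234, 0.0013], [0, 0, 0], 0],
  [[-0.025, 0.0234, 0.0013], [0, 0, 0], 0],
  [[-0.025, 0.0234, 0.0013], [0, 0, 0], 0],
  [[-0.025, 0.0234, 0.0013], [0, 0, 0], 0],
  [[-0.025, 0.0234, 0.0013], [0, 0, 0], 0],
  [[-0.025, 0.0234, 0.0013], [0, 0, 0], 0],
  [[-0.025, 0.0234, 0.0013], [0, 0, 0], 0],
  [[-0.025, 0.0234, 0.0013], [0, 0, 3.1], 0],
  [[0, 0, 0], [0, 0, 0], 0],
])

```text
time_s: 1.85
tcp_pos: [0.5431, -0.0044, 0.3779]
eef_rot: [180.0, 0.0, -161.5]
contact_force: [0.8, -0.1, -0.2]
gripper_width: 0.0875
```

Run:
```python
from h import *
s,c,im=look("w1")
im2=r.capture("top");cv2.imwrite("pics/t1.png",im2[:,:,::-1])
print(-c[1].T@c[2])
go(540,-9,52,-161.5,s)
cv2.imwrite("pics/w1b.png",cv2.resize(im[:,:,::-1],(800,600)))
```

```text
[ 0.46773432 -0.02947419  0.35832472]
world d [  -3.1   -4.6 -147.9] tool d [  4.4  -3.4 147.9] turn z -0.0 rot [ 1.7999e+02  1.0000e-02 -1.6151e+02] t 1.85
```

View pics/w1b.png

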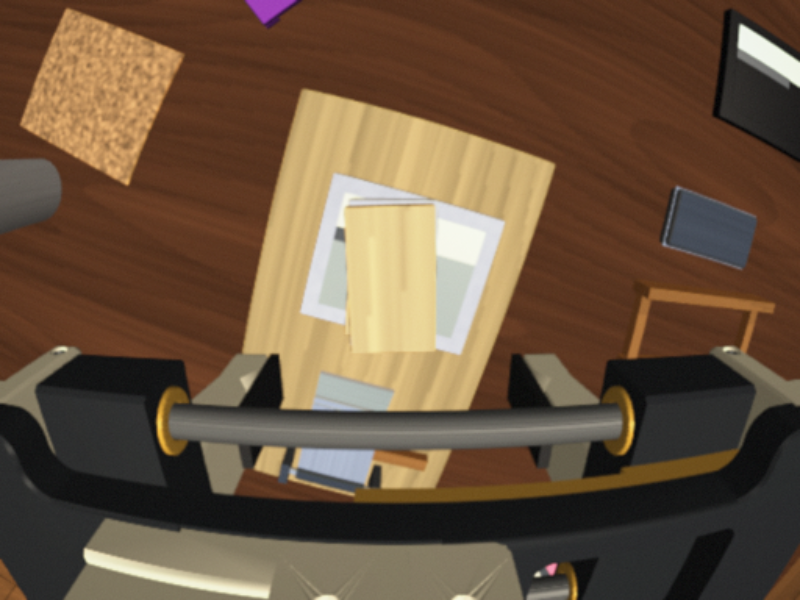

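The wrist view is unobstructed. spacer_top has corners at about (347,207), (435,204), (437,352) and (352,352), and panel_big is below it with corners (337,173), (504,220), (460,353) and (302,312).

Run:
```python
from h import *
c=cam("wrist");s=r.get_state()
im=cv2.imread("pics/w1.png")[:,:,::-1].copy()
print(rect(cast(c,np.array([(347,207),(435,204),(437,352),(352,352)])*.64,.064)))
print("pb",rect(cast(c,np.array([(337,173),(504,220),(460,353),(302,312)])*.64,.024)))
print("mat",np.round(cast(c,np.array([(67,9),(184,54),(128,185),(20,127)])*.64,.005)*1000).tolist(),rect(cast(c,np.array([(67,9),(184,54),(128,185),(20,127)])*.64,.005)))
```

```text
[539.9  -9.5 101.1  58.7  20.5]
pb [536.2  -3.9 127.4 109.  -86.9]
mat [[401.0, -369.0], [426.0, -224.0], [543.0, -244.0], [518.0, -391.0]] [ 472.1 -307.5  149.3  119.8   80.1]
```

>>> carry_out([
  [[0.0046, -0.0039, 0.03], [0, 0, -2], 0],
  [[0, 0, 0.035], [0, 0, 0], 0],
  [[0, 0, 0.035], [0, 0, 0], 0],
  [[0, 0, 0.025], [0, 0, 0], 0],
  [[0, 0, 0.015], [0, 0, 0], 0],
  [[0, 0, 0.007], [0, 0, 0], 0],
  [[0, 0, 0], [0, 0, 0], 0],
])

```text
time_s: 2.53
tcp_pos: [0.5371, -0.0146, 0.2303]
eef_rot: [180.0, -0.2, -159.6]
contact_force: [-0.1, 0.4, 0.1]
gripper_width: 0.0874
```

>>> carry_out([
  [[0, 0, 0], [0, 0, 0], 255],
  [[0, 0, 0], [0, 0, 0], 255],
  [[0, 0, 0], [0, 0, 0], 255],
  [[0, 0, 0], [0, 0, 0], 255],
  [[0, 0, 0], [0, 0, 0], 255],
  [[0, 0, 0], [0, 0, 0], 255],
])

```text
time_s: 3.03
tcp_pos: [0.5381, -0.0135, 0.2324]
eef_rot: [-180.0, 0.1, -159.5]
contact_force: [-1.9, 1.1, 4.8]
gripper_width: 0.0575
```

>>> carry_out([
  [[0, 0, -0.01], [0, 0, 0], 255],
  [[0, 0, -0.025], [0, 0, 0], 255],
  [[0, 0, -0.03], [0, 0, 0], 255],
  [[0, 0, -0.03], [0, 0, 0], 255],
  [[0, 0, 0], [0, 0, 0], 255],
  [[0, 0, 0], [0, 0, 0], 255],
])

```text
time_s: 3.53
tcp_pos: [0.5383, -0.0136, 0.3291]
eef_rot: [-180.0, 0.3, -159.5]
contact_force: [0.2, -0.0, -0.8]
gripper_width: 0.0579
```

>>> carry_out([
  [[0.0163, -0.025, 0], [0, 0, 0], 255],
  [[0.0163, -0.025, 0], [0, 0, 0], 255],
  [[0.0163, -0.025, 0], [0, 0, 0], 255],
  [[0.0163, -0.025, 0], [0, 0, 0], 255],
  [[0.0163, -0.025, 0], [0, 0, 0], 255],
  [[0.0163, -0.025, 0], [0, 0, 0], 255],
  [[0.0163, -0.025, 0], [0, 0, 0], 255],
  [[0.0163, -0.025, 0], [0, 0, 0], 255],
  [[0.0163, -0.025, 0], [0, 0, 0], 255],
  [[0.0163, -0.025, 0], [0, 0, 0], 255],
])

```text
time_s: 4.37
tcp_pos: [0.4718, -0.3061, 0.3256]
eef_rot: [179.9, -0.1, -159.5]
contact_force: [0.4, 0.1, -0.6]
gripper_width: 0.0574
```

>>> carry_out([
  [[0, 0, 0], [0, 0, 6.16], 255],
  [[0, 0, 0], [0, 0, 6.16], 255],
  [[0, 0, 0], [0, 0, 6.16], 255],
  [[0, 0, 0], [0, 0, 6.16], 255],
  [[0, 0, 0], [0, 0, 6.16], 255],
  [[0, 0, 0], [0, 0, 0], 255],
  [[0, 0, 0], [0, 0, 0], 255],
  [[0, 0, 0], [0, 0, 0], 255],
])

```text
time_s: 5.03
tcp_pos: [0.4726, -0.3048, 0.3261]
eef_rot: [180.0, -0.1, 169.9]
contact_force: [0.6, -0.2, -0.7]
gripper_width: 0.0574
```

Run:
```python
from h import *
s,c,im=look("w2")
im2=r.capture("top");cv2.imwrite("pics/t2.png",im2[:,:,::-1])
go(473,-305,8,169.7,s);print(s["tcp_pos"],s["contact_force"])
cv2.imwrite("pics/w2b.png",cv2.resize(im[:,:,::-1],(800,600)))
```

```text
world d [   0.4   -0.2 -140.1] tool d [ -0.6  -0.2 140.1] turn z 0.2 rot [ 1.7999e+02 -6.0000e-02  1.6989e+02] t 5.03
[ 0.47257638 -0.30479216  0.32613366] [ 0.61285391 -0.18751713 -0.66474302]
```

View pics/w2b.png

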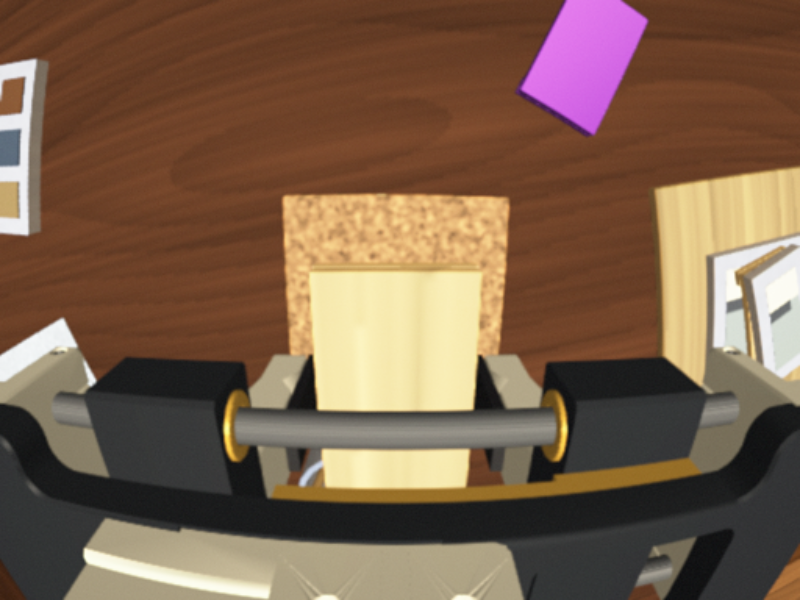

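Run:
```python
from h import *
c=cam("wrist");t=r.get_state()["tcp_pos"][:2]
yaw=np.radians(-10.1);ux=np.array([np.cos(yaw),np.sin(yaw)]);uy=np.array([-ux[1],ux[0]])
f=lambda p,z:[(np.round(np.array([(q-t)@ux,(q-t)@uy])*1000,1)).tolist() for q in cast(c,np.array(p)*.64,z)]
print("spacer near edge",f([(310,270),(482,270)],.1577))
print("mat near edge",f([(283,196),(509,198)],.005))
print("mat left/right pts",f([(288,330),(504,330)],.005))
```

```text
spacer near edge [[-44.5, -28.3], [-44.4, 29.0]]
mat near edge [[-59.2, -73.6], [-57.6, 75.3]]
mat left/right pts [[34.5, -75.7], [34.9, 77.0]]
```

>>> carry_out([
  [[0.004, 0, 0.03], [0, 0, 0.5], 255],
  [[0, 0, 0.035], [0, 0, 0], 255],
  [[0, 0, 0.035], [0, 0, 0], 255],
  [[0, 0, 0.022], [0, 0, 0], 255],
  [[0, 0, 0.01], [0, 0, 0], 255],
  [[0, 0, 0.004], [0, 0, 0], 255],
  [[0, 0, 0.001], [0, 0, 0], 255],
  [[0, 0, 0], [0, 0, 0], 255],
])

```text
time_s: 5.8
tcp_pos: [0.4695, -0.3044, 0.1907]
eef_rot: [-180.0, 0.1, 169.2]
contact_force: [0.8, 0.6, -0.9]
gripper_width: 0.0579
```

>>> carry_out([
  [[0, 0, 0.001], [0, 0, 0], 255],
  [[0, 0, 0.001], [0, 0, 0], 255],
  [[0, 0, 0], [0, 0, 0], 255],
])

```text
time_s: 6.05
tcp_pos: [0.4691, -0.3043, 0.1886]
eef_rot: [-180.0, 0.1, 169.2]
contact_force: [0.1, 0.1, -0.3]
gripper_width: 0.0578
```

>>> carry_out([
  [[0, 0, 0.0005], [0, 0, 0], 255],
  [[0, 0, 0.0005], [0, 0, 0], 255],
  [[0, 0, 0.0005], [0, 0, 0], 255],
  [[0, 0, 0], [0, 0, 0], 255],
])

```text
time_s: 6.38
tcp_pos: [0.469, -0.3042, 0.1874]
eef_rot: [-180.0, 0.1, 169.2]
contact_force: [-1.9, 2.9, 10.7]
gripper_width: 0.0576
```

>>> carry_out([
  [[0, 0, 0.0005], [0, 0, 0], 255],
  [[0, 0, 0.0005], [0, 0, 0], 255],
  [[0, 0, 0], [0, 0, 0], 255],
])

```text
time_s: 6.63
tcp_pos: [0.469, -0.3042, 0.1873]
eef_rot: [-180.0, 0.1, 169.2]
contact_force: [-6.4, 5.5, 20.3]
gripper_width: 0.0575
```

>>> carry_out([
  [[0, 0, -0.001], [0, 0, 0], 255],
  [[0, 0, 0], [0, 0, 0], 0],
  [[0, 0, 0], [0, 0, 0], 0],
  [[0, 0, 0], [0, 0, 0], 0],
  [[0, 0, 0], [0, 0, 0], 0],
  [[0, 0, 0], [0, 0, 0], 0],
])

```text
time_s: 7.13
tcp_pos: [0.4688, -0.3042, 0.1859]
eef_rot: [180.0, -0.0, 169.2]
contact_force: [0.3, -0.8, 0.2]
gripper_width: 0.085
```

>>> carry_out([
  [[0, 0, -0.015], [0, 0, 0], 0],
  [[0, 0, -0.03], [0, 0, 0], 0],
  [[0, 0, -0.035], [0, 0, 0], 0],
  [[0, 0, -0.035], [0, 0, 0], 0],
  [[0, 0, -0.035], [0, 0, 0], 0],
  [[0, 0, -0.035], [0, 0, 0], 0],
  [[0, 0, 0], [0, 0, 0], 0],
  [[0, 0, 0], [0, 0, 0], 0],
  [[0, 0, 0], [0, 0, 0], 0],
])

```text
time_s: 7.88
tcp_pos: [0.4685, -0.304, 0.3708]
eef_rot: [180.0, -0.0, 169.2]
contact_force: [0.5, 0.1, -1.4]
gripper_width: 0.0879
```

Run:
```python
from h import *
s,c,im=look("w3");print(s["tcp_pos"])
hs=cv2.cvtColor(im,cv2.COLOR_RGB2HSV)
go(540,-5,200,-161.5,s)
```

```text
[ 0.46850945 -0.30401163  0.37083173]
world d [ 71.5 299.    7.2] tool d [-14.1 307.1  -7. ] turn z -29.3 rot [179.97  -0.   169.18] t 7.88
```

>>> carry_out([
  [[-0.0014, 0.0307, -0.0007], [0, 0, 0], 0],
  [[-0.0014, 0.0307, -0.0007], [0, 0, 0], 0],
  [[-0.0014, 0.0307, -0.0007], [0, 0, 0], 0],
  [[-0.0014, 0.0307, -0.0007], [0, 0, 0], 0],
  [[-0.0014, 0.0307, -0.0007], [0, 0, 0], 0],
  [[-0.0014, 0.0307, -0.0007], [0, 0, 0], 0],
  [[-0.0014, 0.0307, -0.0007], [0, 0, 0], 0],
  [[-0.0014, 0.0307, -0.0007], [0, 0, 0], 0],
  [[-0.0014, 0.0307, -0.0007], [0, 0, 0], 0],
  [[-0.0014, 0.0307, -0.0007], [0, 0, 0], 0],
])

```text
time_s: 8.77
tcp_pos: [0.54, -0.0037, 0.3766]
eef_rot: [-179.9, -0.1, 169.2]
contact_force: [0.5, -0.2, 0.2]
gripper_width: 0.0875
```

>>> carry_out([
  [[0, 0, 0], [0, 0, -5.86], 0],
  [[0, 0, 0], [0, 0, -5.86], 0],
  [[0, 0, 0], [0, 0, -5.86], 0],
  [[0, 0, 0], [0, 0, -5.86], 0],
  [[0, 0, 0], [0, 0, -5.86], 0],
  [[0, 0, 0], [0, 0, 0], 0],
  [[0, 0, 0], [0, 0, 0], 0],
  [[0, 0, 0], [0, 0, 0], 0],
])

```text
time_s: 9.43
tcp_pos: [0.5401, -0.0053, 0.3773]
eef_rot: [180.0, -0.1, -161.7]
contact_force: [0.3, 0.3, -0.7]
gripper_width: 0.0875
```

Run:
```python
from h import *
s,c,im=look("w4");print(s["tcp_pos"],s["eef_rot"])
a=cv2.resize(cv2.imread("pics/w3.png")[80:384,120:400],None,fx=1.43,fy=1.43)
b=cv2.resize(im[80:260,160:360,::-1],None,fx=2,fy=2)
o=np.zeros((440,800,3),np.uint8);o[:a.shape[0],:a.shape[1]]=a[:440];o[:b.shape[0],400:800]=b;cv2.imwrite("pics/w34.png",o)
```

```text
[ 0.54007603 -0.0052903   0.37729161] [ 1.79997905e+02 -9.33451092e-02 -1.61705915e+02]
```

View pics/w34.png

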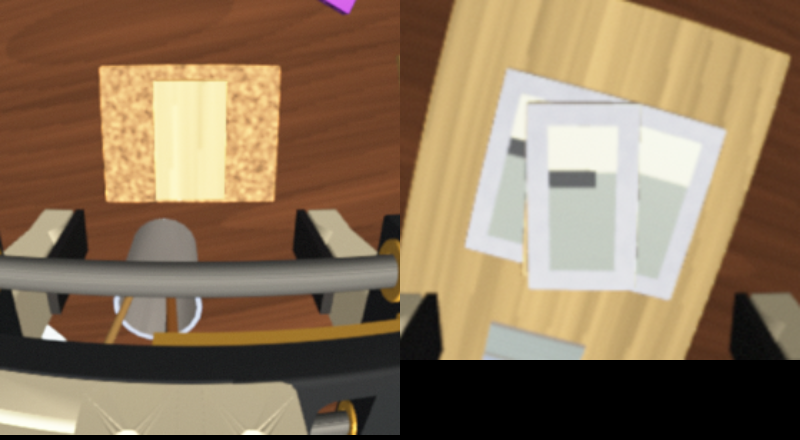

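Left: spacer_top lies flat on the mat. Right: panel_small has corners (526,103), (638,103), (634,290) and (528,289) in the crop, and spacer_low peeks out at its left edge. I'll measure both.

Run:
```python
from h import *
c=cam("wrist");s=r.get_state()
P=np.array([(526,103),(638,103),(634,290),(528,289)])-[400,0]
q=rect(cast(c,P/2+[160,80],.05));print("small",q)
go(q[0],q[1],41,q[4]-180,s)
# w3: pure offset between poses, camera fixed to the tool
K,R,t,fe=c
T=lambda p,e:(Ro.from_euler("xyz",e,degrees=True).as_matrix(),np.array(p))
Rn,pn=T(s["tcp_pos"],s["eef_rot"]);o=-R.T@t
ol=Rn.T@(o-pn);Rl=R@Rn
R3,p3=T([.46851,-.30401,.37083],[179.97,0,169.18]);Rc=Rl@R3.T;o3=p3+R3@ol
c3=(K,Rc,-Rc@o3,True)
f=lambda L,z:rect(cast(c3,np.array(L)/1.43+[120,80],z))
print("mat",f([(99,66),(280,66),(275,202),(107,203)],.005),"sp",f([(153,81),(227,81),(226,200),(154,201)],.019))
```

```text
small [541.2  -6.8 104.4  59.8  17.7]
world d [   1.1   -1.5 -158.5] tool d [ -0.7  -1.7 158.5] turn z 0.6 rot [-1.8000e+02 -7.0000e-02 -1.6167e+02] t 9.48
mat [ 473.9 -303.9  150.1  120.9   79.5] sp [ 475.5 -305.5  100.9   60.9  -10. ]
```

>>> carry_out([
  [[-0.0007, -0.0017, 0.035], [0, 0, 0.6], 0],
  [[0, 0, 0.037], [0, 0, 0], 0],
  [[0, 0, 0.037], [0, 0, 0], 0],
  [[0, 0, 0.028], [0, 0, 0], 0],
  [[0, 0, 0.014], [0, 0, 0], 0],
  [[0, 0, 0.006], [0, 0, 0], 0],
  [[0, 0, 0], [0, 0, 0], 0],
])

```text
time_s: 10.07
tcp_pos: [0.541, -0.0068, 0.2197]
eef_rot: [-180.0, -0.2, -162.2]
contact_force: [1.0, -0.6, -0.1]
gripper_width: 0.0875
```

>>> carry_out([
  [[0, 0, 0], [0, 0, 0], 255],
  [[0, 0, 0], [0, 0, 0], 255],
  [[0, 0, 0], [0, 0, 0], 255],
  [[0, 0, 0], [0, 0, 0], 255],
  [[0, 0, 0], [0, 0, 0], 255],
  [[0, 0, 0], [0, 0, 0], 255],
])

```text
time_s: 10.57
tcp_pos: [0.5416, -0.0066, 0.222]
eef_rot: [-180.0, 0.1, -162.1]
contact_force: [-0.5, 0.7, 5.2]
gripper_width: 0.0595
```

Run:
```python
from h import *
im=r.capture("top");cv2.imwrite("pics/t4.png",im[:,:,::-1])
s=r.get_state();print(s["tcp_pos"],s["eef_rot"],s["contact_force"])
```

```text
[ 0.5416086  -0.006529    0.22199298] [-1.79995083e+02  7.45371747e-02 -1.62102725e+02] [-0.3552212   0.44743332  7.20619835]
```

>>> carry_out([
  [[0, 0, -0.01], [0, 0, 0], 255],
  [[0, 0, -0.025], [0, 0, 0], 255],
  [[0, 0, -0.03], [0, 0, 0], 255],
  [[0, 0, -0.035], [0, 0, 0], 255],
  [[0, 0, -0.02], [0, 0, 0], 255],
  [[0, 0, 0], [0, 0, 0], 255],
])

```text
time_s: 11.12
tcp_pos: [0.5426, -0.0065, 0.3469]
eef_rot: [-179.9, 0.5, -162.1]
contact_force: [0.7, 0.6, -0.2]
gripper_width: 0.0599
```

>>> carry_out([
  [[-0.0055, 0.0289, 0], [0, 0, 0], 255],
  [[-0.0055, 0.0289, 0], [0, 0, 0], 255],
  [[-0.0055, 0.0289, 0], [0, 0, 0], 255],
  [[-0.0055, 0.0289, 0], [0, 0, 0], 255],
  [[-0.0055, 0.0289, 0], [0, 0, 0], 255],
  [[-0.0055, 0.0289, 0], [0, 0, 0], 255],
  [[-0.0055, 0.0289, 0], [0, 0, 0], 255],
  [[-0.0055, 0.0289, 0], [0, 0, 0], 255],
  [[-0.0055, 0.0289, 0], [0, 0, 0], 255],
  [[-0.0055, 0.0289, 0], [0, 0, 4.6], 255],
  [[0, 0, 0], [0, 0, 0], 255],
  [[0, 0, 0], [0, 0, 0], 255],
])

```text
time_s: 12.12
tcp_pos: [0.5044, 0.2865, 0.3408]
eef_rot: [-180.0, -0.0, -166.6]
contact_force: [0.2, -0.6, 0.2]
gripper_width: 0.0595
```

Run:
```python
from h import *
s,c,im=look("w5");print(s["tcp_pos"],s["eef_rot"],s["contact_force"],s["gripper_width"])
cv2.imwrite("pics/w5b.png",cv2.resize(im[:,:,::-1],(800,600)))
```

```text
[0.50440592 0.28654005 0.34083238] [-1.79979363e+02 -4.69473985e-02 -1.66588715e+02] [ 0.19729984 -0.58647414  0.17837234] 0.05945863707174129
```

View pics/w5b.png

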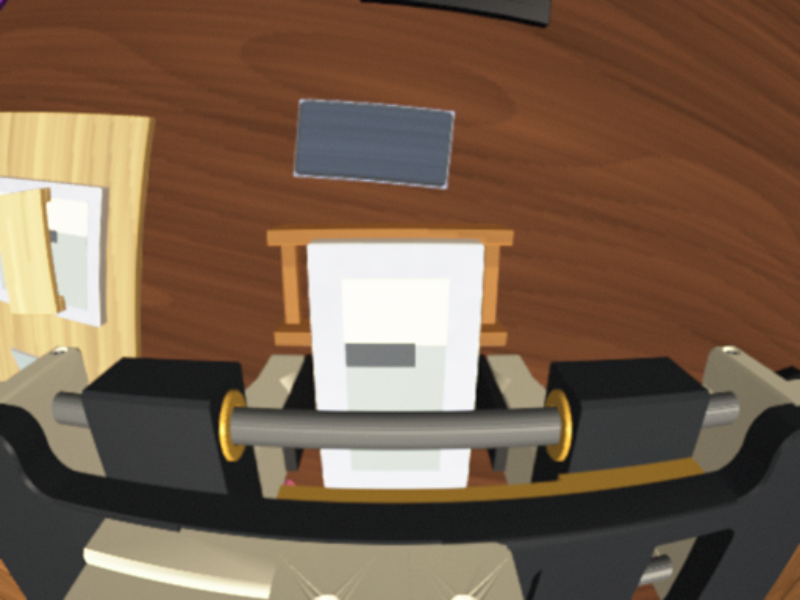

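Run:
```python
from h import *
c=cam("wrist");s=r.get_state();t=s["tcp_pos"][:2]
yaw=np.radians(s["eef_rot"][2]+180);ux=np.array([np.cos(yaw),np.sin(yaw)]);uy=np.array([-ux[1],ux[0]])
f=lambda p,z:[(np.round(np.array([(q-t)@ux,(q-t)@uy])*1000,1)).tolist() for q in cast(c,np.array(p)*.64,z)]
print("panel near edge",f([(308,243),(484,242)],.1688))
print("near rail outer",f([(268,231),(513,231)],.03))
print("near rail inner",f([(268,245),(513,245)],.03))
print("far rail top edge",f([(275,332),(506,332)],.03))
print("far rail far edge",f([(275,345),(506,345)],.03))
```

```text
panel near edge [[-53.1, -29.2], [-53.4, 30.0]]
near rail outer [[-37.6, -82.1], [-37.3, 76.2]]
near rail inner [[-28.3, -82.7], [-28.1, 76.7]]
far rail top edge [[32.1, -82.3], [32.1, 76.0]]
far rail far edge [[41.7, -83.2], [41.7, 76.8]]
```

>>> carry_out([
  [[-0.0033, -0.0034, 0.03], [0, 0, 0], 255],
  [[0, 0, 0.035], [0, 0, 0], 255],
  [[0, 0, 0.03], [0, 0, 0], 255],
  [[0, 0, 0.018], [0, 0, 0], 255],
  [[0, 0, 0.007], [0, 0, 0], 255],
  [[0, 0, 0.003], [0, 0, 0], 255],
  [[0, 0, 0.001], [0, 0, 0], 255],
  [[0, 0, 0], [0, 0, 0], 255],
])

```text
time_s: 12.83
tcp_pos: [0.5094, 0.2828, 0.2183]
eef_rot: [180.0, 0.1, -166.7]
contact_force: [0.6, -0.2, 0.1]
gripper_width: 0.0594
```

>>> carry_out([
  [[0, 0, 0.0005], [0, 0, 0], 255],
  [[0, 0, 0.0005], [0, 0, 0], 255],
  [[0, 0, 0], [0, 0, 0], 255],
])

```text
time_s: 13.08
tcp_pos: [0.509, 0.2829, 0.217]
eef_rot: [180.0, 0.1, -166.7]
contact_force: [0.2, -1.1, -1.5]
gripper_width: 0.0598
```

>>> carry_out([
  [[0, 0, 0.0005], [0, 0, 0], 255],
  [[0, 0, 0.0005], [0, 0, 0], 255],
  [[0, 0, 0], [0, 0, 0], 255],
])

```text
time_s: 13.33
tcp_pos: [0.5089, 0.2828, 0.2152]
eef_rot: [180.0, 0.0, -166.7]
contact_force: [0.3, -0.2, -1.0]
gripper_width: 0.0598
```

>>> carry_out([
  [[0, 0, 0.0005], [0, 0, 0], 255],
  [[0, 0, 0.0005], [0, 0, 0], 255],
  [[0, 0, 0], [0, 0, 0], 255],
])

```text
time_s: 13.58
tcp_pos: [0.5089, 0.2828, 0.2141]
eef_rot: [-180.0, 0.0, -166.7]
contact_force: [0.5, 0.3, -0.7]
gripper_width: 0.0592
```

>>> carry_out([
  [[0, 0, 0.0005], [0, 0, 0], 255],
  [[0, 0, 0.0005], [0, 0, 0], 255],
  [[0, 0, 0], [0, 0, 0], 255],
])

```text
time_s: 13.83
tcp_pos: [0.5089, 0.2828, 0.214]
eef_rot: [-180.0, 0.0, -166.7]
contact_force: [-2.5, -2.0, 9.0]
gripper_width: 0.0594
```

>>> carry_out([
  [[0, 0, -0.0007], [0, 0, 0], 255],
  [[0, 0, 0], [0, 0, 0], 0],
  [[0, 0, 0], [0, 0, 0], 0],
  [[0, 0, 0], [0, 0, 0], 0],
  [[0, 0, 0], [0, 0, 0], 0],
  [[0, 0, 0], [0, 0, 0], 0],
])

```text
time_s: 14.33
tcp_pos: [0.5089, 0.2828, 0.2137]
eef_rot: [-180.0, -0.0, -166.7]
contact_force: [-0.3, 0.3, 0.1]
gripper_width: 0.0852
```

>>> carry_out([
  [[0, 0, -0.015], [0, 0, 0], 0],
  [[0, 0, -0.03], [0, 0, 0], 0],
  [[0, 0, -0.035], [0, 0, 0], 0],
  [[0, 0, -0.035], [0, 0, 0], 0],
  [[0, 0, -0.03], [0, 0, 0], 0],
  [[0, 0, -0.02], [0, 0, 0], 0],
  [[0, 0, 0], [0, 0, 0], 0],
  [[0, 0, 0], [0, 0, 0], 0],
])

```text
time_s: 15.0
tcp_pos: [0.509, 0.2828, 0.3802]
eef_rot: [179.9, 0.1, -166.7]
contact_force: [-0.6, -0.1, -0.3]
gripper_width: 0.0877
```

Run:
```python
from h import *
s,c,im=look("w6");print(s["tcp_pos"]);np.savez("w6c.npz",K=c[0],R=c[1],t=c[2])
go(541,-5,200,-162.3,s)
```

```text
[0.5089643  0.28279885 0.38020679]
world d [  32.  -287.8   -2.2] tool d [  35.  -287.5    1.6] turn z -4.4 rot [ 1.7990e+02  1.4000e-01 -1.6672e+02] t 15.0
```

>>> carry_out([
  [[0.0035, -0.0288, 0], [0, 0, 0], 0],
  [[0.0035, -0.0288, 0], [0, 0, 0], 0],
  [[0.0035, -0.0288, 0], [0, 0, 0], 0],
  [[0.0035, -0.0288, 0], [0, 0, 0], 0],
  [[0.0035, -0.0288, 0], [0, 0, 0], 0],
  [[0.0035, -0.0288, 0], [0, 0, 0], 0],
  [[0.0035, -0.0288, 0], [0, 0, 0], 0],
  [[0.0035, -0.0288, 0], [0, 0, 0], 0],
  [[0.0035, -0.0288, 0], [0, 0, 0], 0],
  [[0.0035, -0.0288, 0], [0, 0, -4.4], 0],
  [[0, 0, 0], [0, 0, 0], 0],
  [[0, 0, 0], [0, 0, 0], 0],
])

```text
time_s: 16.05
tcp_pos: [0.5408, -0.007, 0.3772]
eef_rot: [180.0, -0.2, -162.5]
contact_force: [-0.2, 0.2, 0.4]
gripper_width: 0.0876
```

Run:
```python
from h import *
s,c,im=look("w7");print(s["tcp_pos"],s["eef_rot"]);np.savez("w7c.npz",K=c[0],R=c[1],t=c[2])
a=cv2.resize(cv2.imread("pics/w6.png")[80:360,120:400],None,fx=1.43,fy=1.43)
b=cv2.resize(im[80:260,160:360,::-1],None,fx=2,fy=2)
o=np.zeros((400,800,3),np.uint8);o[:400,:400]=a[:400,:400];o[:b.shape[0],400:800]=b;cv2.imwrite("pics/w67.png",o)
```

```text
[ 0.54076133 -0.00704911  0.37724282] [ 1.79992008e+02 -1.63317110e-01 -1.62479151e+02]
```

View pics/w67.png

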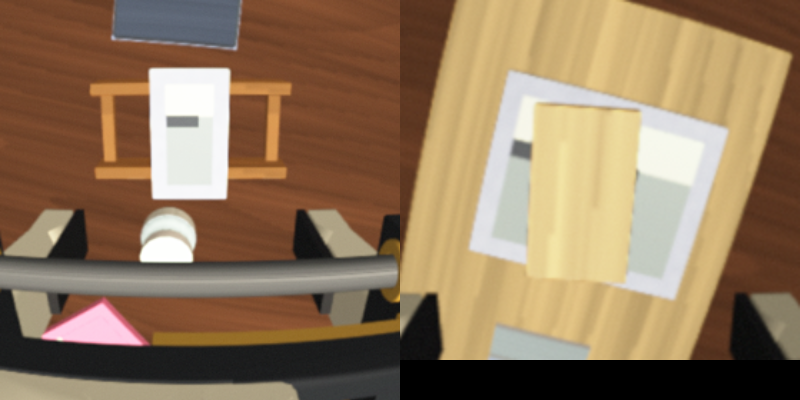

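The panel lies face up, centred on both rails. spacer_low has corners (535,103), (640,111), (626,284) and (527,277) in the crop.

Run:
```python
from h import *
c=cam("wrist");s=r.get_state()
f=lambda L,z:rect(cast(c,(np.array(L)-[400,0])/2+[160,80],z))
q=f([(535,103),(640,111),(626,284),(527,277)],.038);print("low",q)
print("pb",f([(509,70),(728,128),(675,299),(470,249)],.024))
go(q[0],q[1],28,q[4]-180,s)
d=np.load("w6c.npz");c6=(d["K"],d["R"],d["t"],True);g=lambda L,z:rect(cast(c6,np.array(L)/1.43+[120,80],z))
print("small",g([(150,69),(229,69),(227,199),(152,198)],.042),"rack",g([(91,84),(291,83),(286,178),(96,178)],.03))
```

```text
low [542.8  -7.1 100.9  57.8  13.6]
pb [ 5.397e+02  4.000e-01  1.296e+02  1.094e+02 -8.700e+01]
world d [   2.    -0.9 -171.5] tool d [ -2.   -1.5 171.5] turn z 4.0 rot [ 1.7999e+02 -1.4000e-01 -1.6245e+02] t 16.1
small [508.  283.5 104.3  60.8  12.8] rack [506.7 284.2 159.3  79.7 -76.8]
```

>>> carry_out([
  [[-0.002, -0.0015, 0.035], [0, 0, 4], 0],
  [[0, 0, 0.037], [0, 0, 0], 0],
  [[0, 0, 0.037], [0, 0, 0], 0],
  [[0, 0, 0.035], [0, 0, 0], 0],
  [[0, 0, 0.018], [0, 0, 0], 0],
  [[0, 0, 0.0085], [0, 0, 0], 0],
  [[0, 0, 0], [0, 0, 0], 0],
])

```text
time_s: 16.68
tcp_pos: [0.5427, -0.0058, 0.2061]
eef_rot: [-180.0, -0.3, -166.3]
contact_force: [-0.5, 0.2, 1.0]
gripper_width: 0.0874
```

>>> carry_out([
  [[0, 0, 0], [0, 0, 0], 255],
  [[0, 0, 0], [0, 0, 0], 255],
  [[0, 0, 0], [0, 0, 0], 255],
  [[0, 0, 0], [0, 0, 0], 255],
  [[0, 0, 0], [0, 0, 0], 255],
  [[0, 0, 0], [0, 0, 0], 255],
])

```text
time_s: 17.18
tcp_pos: [0.5437, -0.0064, 0.2093]
eef_rot: [180.0, 0.1, -166.3]
contact_force: [-1.2, 1.4, 5.6]
gripper_width: 0.0579
```

>>> carry_out([
  [[0, 0, -0.01], [0, 0, 0], 255],
  [[0, 0, -0.025], [0, 0, 0], 255],
  [[0, 0, -0.03], [0, 0, 0], 255],
  [[0, 0, -0.035], [0, 0, 0], 255],
  [[0, 0, -0.03], [0, 0, 0], 255],
  [[0, 0, 0], [0, 0, 0], 255],
  [[0, 0, 0], [0, 0, 0], 255],
])

```text
time_s: 17.77
tcp_pos: [0.5437, -0.0064, 0.3411]
eef_rot: [180.0, 0.3, -166.3]
contact_force: [0.3, -0.1, -1.6]
gripper_width: 0.0575
```

Run:
```python
from h import *
s=r.get_state();print(s["tcp_pos"])
go(472,-304.5,160,169.7,s)
```

```text
[ 0.54365534 -0.00638941  0.34112014]
world d [ -71.7 -298.1   -3.1] tool d [ 140.2 -272.7    2.3] turn z 24.0 rot [ 179.97    0.28 -166.31] t 17.77
```

>>> carry_out([
  [[0.014, -0.0273, 0], [0, 0, 0], 255],
  [[0.014, -0.0273, 0], [0, 0, 0], 255],
  [[0.014, -0.0273, 0], [0, 0, 0], 255],
  [[0.014, -0.0273, 0], [0, 0, 0], 255],
  [[0.014, -0.0273, 0], [0, 0, 0], 255],
  [[0.014, -0.0273, 0], [0, 0, 0], 255],
  [[0.014, -0.0273, 0], [0, 0, 0], 255],
  [[0.014, -0.0273, 0], [0, 0, 0], 255],
  [[0.014, -0.0273, 0], [0, 0, 0], 255],
  [[0.014, -0.0273, 0], [0, 0, 0], 255],
])

```text
time_s: 18.6
tcp_pos: [0.4709, -0.3061, 0.3374]
eef_rot: [179.9, -0.1, -166.3]
contact_force: [1.1, -0.8, -0.8]
gripper_width: 0.0579
```

>>> carry_out([
  [[0, 0, 0], [0, 0, 6], 255],
  [[0, 0, 0], [0, 0, 6], 255],
  [[0, 0, 0], [0, 0, 6], 255],
  [[0, 0, 0], [0, 0, 6], 255],
  [[0, 0, 0], [0, 0, 0], 255],
  [[0, 0, 0], [0, 0, 0], 255],
  [[0, 0, 0], [0, 0, 0], 255],
])

```text
time_s: 19.18
tcp_pos: [0.4718, -0.3047, 0.3379]
eef_rot: [180.0, -0.1, 169.9]
contact_force: [0.6, 0.2, -0.6]
gripper_width: 0.0575
```

Run:
```python
from h import *
s,c,im=look("w8");print(s["tcp_pos"],s["eef_rot"])
cv2.imwrite("pics/w8b.png",cv2.resize(im[100:340,160:360,::-1],None,fx=2.5,fy=2.5))
```

```text
[ 0.47181486 -0.30470295  0.33786867] [ 1.79989139e+02 -5.82622544e-02  1.69881433e+02]
```

View pics/w8b.png

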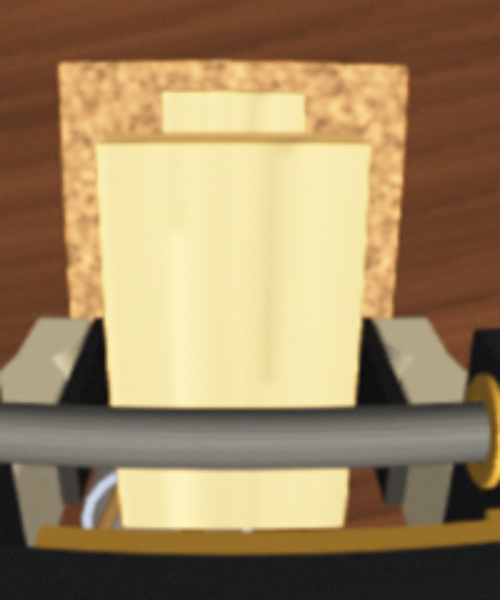

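Run:
```python
from h import *
c=cam("wrist");s=r.get_state();t=s["tcp_pos"][:2]
yaw=np.radians(s["eef_rot"][2]+180);ux=np.array([np.cos(yaw),np.sin(yaw)]);uy=np.array([-ux[1],ux[0]])
f=lambda p,z:[(np.round(np.array([(q-t)@ux,(q-t)@uy])*1000,1)).tolist() for q in cast(c,np.array(p)/2.5+[160,100],z)]
print("held near",f([(98,144),(370,144)],.1666),"side",f([(106,400),(358,400)],.1666))
print("lower near",f([(162,93),(305,95)],.019))
print("mat near",f([(59,62),(408,67)],.005))
```

```text
held near [[-52.0, -28.1], [-52.0, 28.9]] side [[8.8, -29.9], [8.9, 29.7]]
lower near [[-46.2, -28.3], [-45.3, 29.6]]
mat near [[-58.9, -73.7], [-56.8, 75.3]]
```

>>> carry_out([
  [[-0.0055, 0, 0.03], [0, 0, 0.7], 255],
  [[0, 0, 0.035], [0, 0, 0], 255],
  [[0, 0, 0.03], [0, 0, 0], 255],
  [[0, 0, 0.02], [0, 0, 0], 255],
  [[0, 0, 0.01], [0, 0, 0], 255],
  [[0, 0, 0.004], [0, 0, 0], 255],
  [[0, 0, 0.0015], [0, 0, 0], 255],
  [[0, 0, 0], [0, 0, 0], 255],
  [[0, 0, 0], [0, 0, 0], 255],
])

```text
time_s: 19.98
tcp_pos: [0.478, -0.306, 0.2092]
eef_rot: [-180.0, 0.1, 169.0]
contact_force: [0.6, -0.1, -0.1]
gripper_width: 0.0575
```

>>> carry_out([
  [[0, 0, 0.0005], [0, 0, 0], 255],
  [[0, 0, 0.0005], [0, 0, 0], 255],
  [[0, 0, 0], [0, 0, 0], 255],
])

```text
time_s: 20.23
tcp_pos: [0.4775, -0.3058, 0.2075]
eef_rot: [-180.0, 0.1, 169.0]
contact_force: [0.1, -1.2, -1.0]
gripper_width: 0.0581
```

>>> carry_out([
  [[0, 0, 0.0005], [0, 0, 0], 255],
  [[0, 0, 0.0005], [0, 0, 0], 255],
  [[0, 0, 0], [0, 0, 0], 255],
])

```text
time_s: 20.48
tcp_pos: [0.4774, -0.3058, 0.2058]
eef_rot: [180.0, -0.0, 169.0]
contact_force: [-0.7, 0.9, -0.5]
gripper_width: 0.0579
```

>>> carry_out([
  [[0, 0, 0.0005], [0, 0, 0], 255],
  [[0, 0, 0.0005], [0, 0, 0], 255],
  [[0, 0, 0], [0, 0, 0], 255],
])

```text
time_s: 20.73
tcp_pos: [0.4774, -0.3058, 0.2047]
eef_rot: [180.0, -0.0, 169.0]
contact_force: [0.4, 0.5, 0.5]
gripper_width: 0.0575
```

>>> carry_out([
  [[0, 0, 0.0004], [0, 0, 0], 255],
  [[0, 0, 0.0004], [0, 0, 0], 255],
  [[0, 0, 0], [0, 0, 0], 255],
])

```text
time_s: 20.98
tcp_pos: [0.4774, -0.3058, 0.2043]
eef_rot: [-180.0, 0.0, 169.0]
contact_force: [-1.7, 0.7, 3.7]
gripper_width: 0.0578
```

>>> carry_out([
  [[0, 0, -0.0003], [0, 0, 0], 255],
  [[0, 0, 0], [0, 0, 0], 0],
  [[0, 0, 0], [0, 0, 0], 0],
  [[0, 0, 0], [0, 0, 0], 0],
  [[0, 0, 0], [0, 0, 0], 0],
  [[0, 0, 0], [0, 0, 0], 0],
])

```text
time_s: 21.48
tcp_pos: [0.4774, -0.3058, 0.2043]
eef_rot: [-180.0, -0.0, 169.0]
contact_force: [-0.7, 0.7, 0.0]
gripper_width: 0.0846
```

>>> carry_out([
  [[0, 0, -0.015], [0, 0, 0], 0],
  [[0, 0, -0.03], [0, 0, 0], 0],
  [[0, 0, -0.035], [0, 0, 0], 0],
  [[0, 0, -0.035], [0, 0, 0], 0],
  [[0, 0, -0.035], [0, 0, 0], 0],
  [[0, 0, -0.02], [0, 0, 0], 0],
  [[0, 0, 0], [0, 0, 0], 0],
  [[0, 0, 0], [0, 0, 0], 0],
])

```text
time_s: 22.15
tcp_pos: [0.4775, -0.3058, 0.3758]
eef_rot: [180.0, 0.2, 169.0]
contact_force: [0.1, -0.7, -0.9]
gripper_width: 0.0875
```

Run:
```python
from h import *
s,c,im=look("w9");print(s["tcp_pos"]);np.savez("w9c.npz",K=c[0],R=c[1],t=c[2])
go(470,-5,200,-177.6,s)
```

```text
[ 0.4774563  -0.30577135  0.37577611]
world d [ -7.5 300.8   2.2] tool d [ 64.8 293.8  -2.4] turn z -13.4 rot [180.     0.18 168.98] t 22.15
```

>>> carry_out([
  [[0.0006, 0.0305, 0], [0, 0, 0], 0],
  [[0.0006, 0.0305, 0], [0, 0, 0], 0],
  [[0.0006, 0.0305, 0], [0, 0, 0], 0],
  [[0.0006, 0.0305, 0], [0, 0, 0], 0],
  [[0.0006, 0.0305, 0], [0, 0, 0], 0],
  [[0.0006, 0.0305, 0], [0, 0, 0], 0],
  [[0.0006, 0.0305, 0], [0, 0, 0], 0],
  [[0.0006, 0.0305, 0], [0, 0, 0], 0],
  [[0.0006, 0.0305, 0], [0, 0, -6.7], 0],
  [[0.0006, 0.0305, 0], [0, 0, -6.7], 0],
  [[0, 0, 0], [0, 0, 0], 0],
  [[0, 0, 0], [0, 0, 0], 0],
])

```text
time_s: 23.2
tcp_pos: [0.526, -0.0034, 0.3727]
eef_rot: [-180.0, -0.2, -177.5]
contact_force: [-0.5, -0.1, -0.3]
gripper_width: 0.0875
```

Run:
```python
from h import *
s,c,im=look("w10");print(s["tcp_pos"],s["eef_rot"]);np.savez("w10c.npz",K=c[0],R=c[1],t=c[2])
a=cv2.resize(cv2.imread("pics/w9.png")[100:240,160:340],None,fx=2.2,fy=2.2)
b=cv2.resize(im[40:330,150:350,::-1],None,fx=2,fy=2)
o=np.zeros((600,800,3),np.uint8);o[:a.shape[0],:a.shape[1]]=a;o[:b.shape[0],400:800]=b;cv2.imwrite("pics/w910.png",o)
```

```text
[ 0.5260412  -0.00344078  0.37273604] [-1.79964081e+02 -1.61584440e-01 -1.77473449e+02]
```

View pics/w910.png

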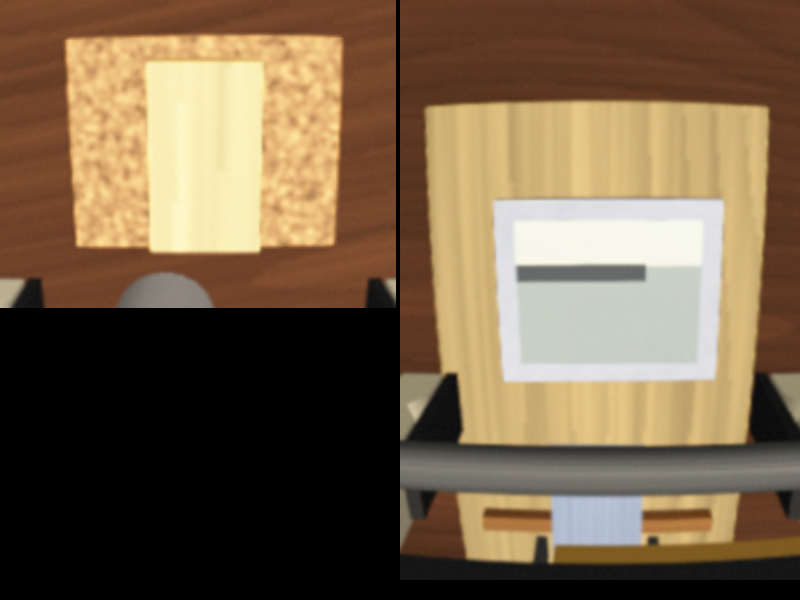

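Left: the pile looks like one plate. Right: panel_big has corners (494,200), (722,201), (716,379) and (504,381). The stop bar ends are at (484,510) and (712,511), and the clip spans x 552–642.

Run:
```python
from h import *
L=lambda n:(lambda d:(d["K"],d["R"],d["t"],True))(np.load(n))
c9=L("w9c.npz");g=lambda p,z:rect(cast(c9,np.array(p)/2.2+[160,100],z))
print("mat",g([(66,38),(343,38),(335,245),(77,246)],.005),"top plate",g([(146,62),(264,62),(260,252),(150,252)],.033))
c=L("w10c.npz");F=lambda p,z:cast(c,(np.array(p)-[400,0])/2+[150,40],z)*1000
pb=rect(F([(494,200),(722,201),(716,379),(504,381)],.024));print("pb",pb)
B=F([(426,106),(768,106),(444,280),(760,280)],.012);print("board pts",np.round(B,1).tolist())
S=F([(484,510),(712,511)],.024);print("stop",np.round(S,1).tolist())
a=np.radians(2.4);ux=np.array([np.cos(a),np.sin(a)]);uy=np.array([-ux[1],ux[0]]);o=np.array([599.7,-4.3])
for n,P in(("pb",[pb[:2]]),("board",B),("stop",S),("clip edge z32",F([(552,500),(642,500)],.04))):print(n,[np.round([(q-o)@ux,(q-o)@uy],1).tolist() for q in P])
```

```text
mat [ 473.3 -304.1  150.2  119.3   79.2] top plate [ 475.5 -304.9  100.    58.4  -11.1]
pb [ 5.397381e+05 -4.673000e+02  1.297599e+05  1.102061e+05 -8.730000e+01]
board pts [[434.1, -112.0], [426.2, 86.0], [538.7, -101.3], [530.4, 90.3]]
stop [[697.6, -79.8], [691.0, 76.7]]
pb [[538646.1, -23039.4]]
board [[-169.9, -100.7], [-169.6, 97.5], [-65.0, -94.3], [-65.3, 97.5]]
stop [[94.7, -79.5], [94.6, 77.1]]
clip edge z32 [[72.5, -30.1], [72.2, 27.3]]
```

>>> carry_out([
  [[-0.0034, 0.024, 0], [0, 0, 0], 0],
  [[-0.0034, 0.024, 0], [0, 0, 0], 0],
  [[-0.0034, 0.024, 0], [0, 0, 0], 0],
  [[-0.0036, 0.024, 0], [0, 0, -5.9], 0],
])

```text
time_s: 23.58
tcp_pos: [0.5359, 0.0913, 0.3736]
eef_rot: [-180.0, -0.1, -172.0]
contact_force: [1.0, -0.5, 0.3]
gripper_width: 0.0875
```

>>> carry_out([
  [[0, 0, 0], [0, 0, -7], 0],
  [[0, 0, 0], [0, 0, -7], 0],
  [[0, 0, 0], [0, 0, -7], 0],
  [[0, 0, 0], [0, 0, -7], 0],
  [[0, 0, 0], [0, 0, -7], 0],
  [[0, 0, 0], [0, 0, -7], 0],
  [[0, 0, 0], [0, 0, -7], 0],
  [[0, 0, 0], [0, 0, -7], 0],
  [[0, 0, 0], [0, 0, -7], 0],
  [[0, 0, 0], [0, 0, -7], 0],
  [[0, 0, 0], [0, 0, -7], 0],
  [[0, 0, 0], [0, 0, -7], 0],
])

```text
time_s: 24.58
tcp_pos: [0.5359, 0.0903, 0.3735]
eef_rot: [179.9, -0.0, -87.5]
contact_force: [-0.6, -0.8, -0.5]
gripper_width: 0.0872
```

>>> carry_out([
  [[0, 0, 0], [0, 0, 0], 0],
  [[0, 0, 0], [0, 0, 0], 0],
])

```text
time_s: 24.75
tcp_pos: [0.536, 0.0906, 0.3738]
eef_rot: [179.9, -0.0, -88.1]
contact_force: [0.1, 0.6, -0.2]
gripper_width: 0.0874
```

Run:
```python
from h import *
s=r.get_state();print(s["tcp_pos"],s["eef_rot"])
go(535.6,93.1,16,-87.6,s)
```

```text
[0.53596428 0.09061261 0.37375337] [ 1.79935190e+02 -3.01299580e-02 -8.80546657e+01]
world d [  -0.4    2.5 -179.8] tool d [-2.600e+00  1.000e-01  1.798e+02] turn z -0.5 rot [ 1.7994e+02 -3.0000e-02 -8.8050e+01] t 24.75
```

>>> carry_out([
  [[-0.0026, 0, 0.03], [0, 0, -0.5], 0],
  [[0, 0, 0.036], [0, 0, 0], 0],
  [[0, 0, 0.036], [0, 0, 0], 0],
  [[0, 0, 0.036], [0, 0, 0], 0],
  [[0, 0, 0.025], [0, 0, 0], 0],
  [[0, 0, 0.01], [0, 0, 0], 0],
  [[0, 0, 0.004], [0, 0, 0], 0],
  [[0, 0, 0.001], [0, 0, 0], 0],
  [[0, 0, 0], [0, 0, 0], 0],
  [[0, 0, 0], [0, 0, 0], 0],
])

```text
time_s: 25.58
tcp_pos: [0.5366, 0.0945, 0.198]
eef_rot: [-179.9, 0.1, -87.2]
contact_force: [-1.1, 0.7, 0.5]
gripper_width: 0.0879
```

Run:
```python
from h import *
s=r.get_state();print(s["tcp_pos"],s["eef_rot"],s["contact_force"])
a=np.radians(2.4);y=75;x=-60
go(599.7+x*np.cos(a)-y*np.sin(a),-4.3+x*np.sin(a)+y*np.cos(a),17,-87.6,s)
```

```text
[0.53662441 0.09453366 0.19798693] [-1.79852013e+02  6.52718773e-02 -8.72470593e+01] [-1.11147381  0.69312258  0.47851087]
world d [ -0.  -26.4  -3. ] tool d [26.4  1.3  3. ] turn z 0.4 rot [-1.7985e+02  7.0000e-02 -8.7250e+01] t 25.58
```

>>> carry_out([
  [[0.004, 0, 0.003], [0, 0, 0.4], 0],
  [[0.006, 0, 0], [0, 0, 0], 0],
  [[0.005, 0, 0], [0, 0, 0], 0],
  [[0.004, 0, 0], [0, 0, 0], 0],
  [[0.003, 0, 0], [0, 0, 0], 0],
  [[0.002, 0, 0], [0, 0, 0], 0],
  [[0.0015, 0, 0], [0, 0, 0], 0],
  [[0.001, 0, 0], [0, 0, 0], 0],
  [[0, 0, 0], [0, 0, 0], 0],
  [[0, 0, 0], [0, 0, 0], 0],
])

```text
time_s: 26.42
tcp_pos: [0.5371, 0.0677, 0.1933]
eef_rot: [180.0, -0.0, -87.6]
contact_force: [-0.0, 0.6, 0.1]
gripper_width: 0.0875
```

Run:
```python
from h import *
s,c,im=look("w11");print(s["tcp_pos"],s["eef_rot"],s["contact_force"]);np.savez("w11c.npz",K=c[0],R=c[1],t=c[2])
t=r.capture("top")
a=im[:,:,::-1];b=cv2.resize(t[90:260,200:310,::-1],None,fx=2.3,fy=2.3)
o=np.zeros((391,800,3),np.uint8);o[:384,:512]=a;o[:b.shape[0],520:520+b.shape[1]]=b;cv2.imwrite("pics/w11b.png",o);cv2.imwrite("pics/t11.png",t[:,:,::-1])
```

```text
[0.53706178 0.06774318 0.19330792] [ 1.79993964e+02 -7.31480109e-03 -8.76082547e+01] [-0.03966748  0.56178242  0.0614467 ]
```

View pics/w11b.png

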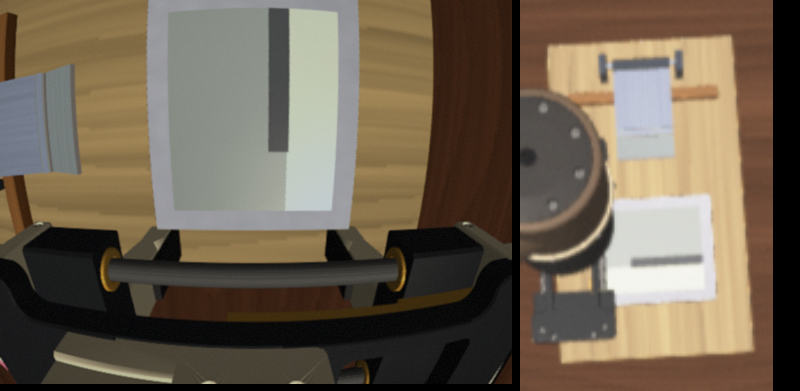

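The wrist view has -y up. The panel's +y edge runs (157,230)–(350,230), just in front of the fingers. The clip lip runs from (74,64) to (80,173).

Run:
```python
from h import *
d=np.load("w11c.npz");c=(d["K"],d["R"],d["t"],True)
a=np.radians(2.4);ux=np.array([np.cos(a),np.sin(a)]);uy=np.array([-ux[1],ux[0]]);o=np.array([599.7,-4.3])
def f(n,p,z):print(n,[np.round([(q-o)@ux,(q-o)@uy],1).tolist() for q in cast(c,p,z)*1000])
f("panel +y edge",[(157,230),(350,230)],.024)
f("panel sides",[(150,60),(356,60)],.024)
f("lip",[(74,64),(80,173)],.032);f("board near edge",[(433,60),(428,180)],.012)
f("tcp",[(0,0)],0);t=r.get_state()["tcp_pos"][:2]*1000;print([(t-o)@ux,(t-o)@uy])
# top view
ct=cam("top");T=lambda p:(np.array(p)-[520,0])/2.3+[200,90]
for n,p,z in(("pb -y edge",[(710,195),(715,300)],.024),("pb +x",[(625,199)],.024),("board -y",[(732,37),(752,350)],.012),("board far l",[(548,45)],.012),("clip cheeks",[(604,66),(679,66)],.046)):
    print(n,[np.round([(q-o)@ux,(q-o)@uy],1).tolist() for q in cast(ct,T(p),z)*1000])
```

```text
panel +y edge [[-5.4, 64.0], [-115.9, 64.2]]
panel sides [[-7.6, -29.4], [-113.2, -29.4]]
lip [[34.3, -31.9], [35.1, 27.9]]
board near edge [[-169.4, -38.4], [-171.9, 37.1]]
tcp [[136.3, -107.5]]
[np.float64(-59.65713063712067), np.float64(74.64011935920956)]
pb -y edge [[-6.9, -65.4], [-116.8, -63.6]]
pb +x [[-6.1, 23.3]]
board -y [[166.8, -100.6], [-169.4, -99.0]]
board far l [[169.5, 97.6]]
clip cheeks [[131.6, 37.3], [127.0, -40.6]]
```

>>> carry_out([
  [[0.0007, 0, 0], [0, 0, 0], 0],
  [[0.0006, 0, 0], [0, 0, 0], 0],
  [[0, 0, 0], [0, 0, 0], 0],
  [[-0.004, 0, 0], [0, 0, 0], 0],
  [[-0.012, 0, 0], [0, 0, 0], 0],
  [[0, 0, -0.02], [0, 0, 0], 0],
  [[0, 0, -0.04], [0, 0, 0], 0],
  [[0, 0, -0.02], [0, 0, 0], 0],
])

```text
time_s: 27.18
tcp_pos: [0.537, 0.0836, 0.2762]
eef_rot: [-179.9, -0.0, -87.5]
contact_force: [1.1, 1.1, 1.2]
gripper_width: 0.0877
```

>>> carry_out([
  [[0, 0, 0], [0, 0, 7], 0],
  [[0, 0, 0], [0, 0, 7], 0],
  [[0, 0, 0], [0, 0, 7], 0],
  [[0, 0, 0], [0, 0, 7], 0],
  [[0, 0, 0], [0, 0, 7], 0],
  [[0, 0, 0], [0, 0, 7], 0],
  [[0, 0, 0], [0, 0, 7], 0],
  [[0, 0, 0], [0, 0, 7], 0],
  [[0, 0, 0], [0, 0, 7], 0],
  [[0, 0, 0], [0, 0, 7], 0],
  [[0, 0, 0], [0, 0, 7], 0],
  [[0, 0, 0], [0, 0, 7], 0],
])

```text
time_s: 28.18
tcp_pos: [0.5363, 0.0833, 0.2733]
eef_rot: [-180.0, -0.0, -171.9]
contact_force: [0.3, -0.7, 0.1]
gripper_width: 0.0879
```

>>> carry_out([
  [[0, 0, 0], [0, 0, 6], 0],
  [[0, 0, 0], [0, 0, 0], 0],
])

```text
time_s: 28.35
tcp_pos: [0.5363, 0.0832, 0.2733]
eef_rot: [-180.0, -0.0, -177.9]
contact_force: [-0.1, -0.2, -0.1]
gripper_width: 0.0877
```

Run:
```python
from h import *
s=r.get_state();print(s["tcp_pos"],s["eef_rot"])
a=np.radians(2.4);y=-1.5;x=-117-9.5-15
go(599.7+x*np.cos(a)-y*np.sin(a),-4.3+x*np.sin(a)+y*np.cos(a),17,-177.6,s)
```

```text
[0.53632639 0.083193   0.27330766] [-1.79994755e+02 -1.23061250e-02 -1.77868009e+02]
world d [-77.9 -94.9 -78.3] tool d [ 81.4 -91.9  78.3] turn z -0.3 rot [-1.7999e+02 -1.0000e-02 -1.7787e+02] t 28.35
```

>>> carry_out([
  [[0.027, -0.0306, 0], [0, 0, 0], 0],
  [[0.027, -0.0306, 0], [0, 0, 0], 0],
  [[0.0274, -0.0307, 0], [0, 0, -0.3], 0],
  [[0, 0, 0.03], [0, 0, 0], 0],
  [[0, 0, 0.03], [0, 0, 0], 0],
  [[0, 0, 0.012], [0, 0, 0], 0],
  [[0, 0, 0.004], [0, 0, 0], 0],
  [[0, 0, 0], [0, 0, 0], 0],
  [[0, 0, 0], [0, 0, 0], 0],
])

```text
time_s: 29.1
tcp_pos: [0.4594, -0.0123, 0.1978]
eef_rot: [-180.0, 0.0, -177.2]
contact_force: [-0.5, -0.4, 0.9]
gripper_width: 0.0879
```

Run:
```python
from h import *
s=r.get_state();print(s["tcp_pos"],s["eef_rot"],s["contact_force"])
a=np.radians(2.4);y=-1.5;x=-10-9.5
go(599.7+x*np.cos(a)-y*np.sin(a),-4.3+x*np.sin(a)+y*np.cos(a),16,-177.6,s)
```

```text
[ 0.45944905 -0.01228954  0.19782341] [-1.79992710e+02  1.63419618e-02 -1.77184814e+02] [-0.51994935 -0.36813156  0.86871073]
world d [120.8   5.7  -3.8] tool d [-121.    -0.3    3.9] turn z 0.4 rot [-1.7999e+02  2.0000e-02 -1.7718e+02] t 29.1
```

>>> carry_out([
  [[-0.003, 0, 0.0039], [0, 0, 0.4], 0],
  [[-0.005, 0, 0], [0, 0, 0], 0],
  [[-0.006, 0, 0], [0, 0, 0], 0],
  [[-0.007, 0, 0], [0, 0, 0], 0],
  [[-0.007, 0, 0], [0, 0, 0], 0],
  [[-0.008, 0, 0], [0, 0, 0], 0],
  [[-0.008, 0, 0], [0, 0, 0], 0],
  [[-0.008, 0, 0], [0, 0, 0], 0],
  [[-0.007, 0, 0], [0, 0, 0], 0],
  [[-0.006, 0, 0], [0, 0, 0], 0],
  [[-0.005, 0, 0], [0, 0, 0], 0],
  [[0, 0, 0], [0, 0, 0], 0],
])

```text
time_s: 30.1
tcp_pos: [0.5301, -0.0098, 0.1934]
eef_rot: [180.0, 0.1, -177.7]
contact_force: [0.6, -0.1, 0.4]
gripper_width: 0.0875
```

Run:
```python
from h import *
s=r.get_state();print(s["tcp_pos"],s["eef_rot"],s["contact_force"])
a=np.radians(2.4);y=-1.5;x=-10-9.5
go(599.7+x*np.cos(a)-y*np.sin(a),-4.3+x*np.sin(a)+y*np.cos(a),16,-177.6,s)
```

```text
[ 0.53010672 -0.00978342  0.19343245] [ 1.79994547e+02  5.95720553e-02 -1.77707128e+02] [ 0.57917458 -0.08965064  0.43063493]
world d [50.2  3.2  0.6] tool d [-50.3   1.2  -0.5] turn z -0.1 rot [ 1.7999e+02  6.0000e-02 -1.7771e+02] t 30.1
```

>>> carry_out([
  [[-0.004, 0, 0], [0, 0, 0], 0],
  [[-0.005, 0, 0], [0, 0, 0], 0],
  [[-0.006, 0, 0], [0, 0, 0], 0],
  [[-0.006, 0, 0], [0, 0, 0], 0],
  [[-0.006, 0, 0], [0, 0, 0], 0],
  [[-0.005, 0, 0], [0, 0, 0], 0],
  [[-0.004, 0, 0], [0, 0, 0], 0],
  [[-0.003, 0, 0], [0, 0, 0], 0],
  [[0, 0, 0], [0, 0, 0], 0],
])

```text
time_s: 30.85
tcp_pos: [0.5678, -0.0085, 0.193]
eef_rot: [-180.0, -0.1, -177.7]
contact_force: [-3.5, -1.2, -1.0]
gripper_width: 0.0878
```

>>> carry_out([
  [[-0.002, 0, 0], [0, 0, 0], 0],
  [[-0.002, 0, 0], [0, 0, 0], 0],
  [[-0.002, 0, 0], [0, 0, 0], 0],
  [[0, 0, 0], [0, 0, 0], 0],
])

```text
time_s: 31.18
tcp_pos: [0.5738, -0.0082, 0.1932]
eef_rot: [-180.0, -0.0, -177.7]
contact_force: [-4.7, -0.7, -2.1]
gripper_width: 0.0877
```

Run:
```python
from h import *
s=r.get_state();print(s["tcp_pos"],s["eef_rot"],s["contact_force"])
a=np.radians(2.4);y=-1.5;x=-10-9.5
go(599.7+x*np.cos(a)-y*np.sin(a),-4.3+x*np.sin(a)+y*np.cos(a),16,-177.6,s)
```

```text
[ 0.57375202 -0.00819026  0.1932157 ] [-1.79992659e+02 -4.09282886e-02 -1.77715816e+02] [-4.69044757 -0.65559701 -2.08122515]
world d [6.5 1.6 0.8] tool d [-6.6  1.3 -0.8] turn z -0.1 rot [-1.7999e+02 -4.0000e-02 -1.7772e+02] t 31.18
```

>>> carry_out([
  [[-0.002, 0, 0], [0, 0, 0], 0],
  [[-0.0015, 0, 0], [0, 0, 0], 0],
  [[-0.001, 0, 0], [0, 0, 0], 0],
  [[0, 0, 0], [0, 0, 0], 0],
])

```text
time_s: 31.52
tcp_pos: [0.5784, -0.008, 0.1934]
eef_rot: [180.0, -0.0, -177.7]
contact_force: [-4.2, -0.5, -2.5]
gripper_width: 0.088
```

>>> carry_out([
  [[-0.0005, 0, 0], [0, 0, 0], 0],
  [[-0.0005, 0, 0], [0, 0, 0], 0],
  [[0, 0, 0], [0, 0, 0], 0],
])

```text
time_s: 31.77
tcp_pos: [0.5793, -0.0079, 0.1934]
eef_rot: [-180.0, -0.0, -177.7]
contact_force: [-5.2, -0.2, -1.1]
gripper_width: 0.0873
```

>>> carry_out([
  [[-0.0005, 0, 0], [0, 0, 0], 0],
  [[-0.0005, 0, 0], [0, 0, 0], 0],
  [[0, 0, 0], [0, 0, 0], 0],
])

```text
time_s: 32.02
tcp_pos: [0.5797, -0.008, 0.1931]
eef_rot: [-180.0, -0.1, -177.7]
contact_force: [-6.8, -0.1, -1.5]
gripper_width: 0.0877
```

Force is starting to rise right at the predicted stop position; I'll press a little to seat it.

>>> carry_out([
  [[-0.0005, 0, 0], [0, 0, 0], 0],
  [[-0.0003, 0, 0], [0, 0, 0], 0],
  [[0, 0, 0], [0, 0, 0], 0],
])

```text
time_s: 32.27
tcp_pos: [0.58, -0.008, 0.1928]
eef_rot: [-180.0, -0.2, -177.7]
contact_force: [-9.0, 1.0, -2.1]
gripper_width: 0.0876
```

>>> carry_out([
  [[-0.0005, 0, 0], [0, 0, 0], 0],
  [[-0.0003, 0, 0], [0, 0, 0], 0],
  [[0, 0, 0], [0, 0, 0], 0],
])

```text
time_s: 32.52
tcp_pos: [0.5803, -0.0081, 0.1926]
eef_rot: [-180.0, -0.3, -177.7]
contact_force: [-9.5, -0.0, -1.0]
gripper_width: 0.0877
```

>>> carry_out([
  [[-0.0005, 0, 0], [0, 0, 0], 0],
  [[-0.0005, 0, 0], [0, 0, 0], 0],
  [[0, 0, 0], [0, 0, 0], 0],
])

```text
time_s: 32.77
tcp_pos: [0.5806, -0.008, 0.1926]
eef_rot: [-180.0, -0.3, -177.7]
contact_force: [-13.1, 2.0, 1.8]
gripper_width: 0.0874
```

>>> carry_out([
  [[-0.0005, 0, 0], [0, 0, 0], 0],
  [[-0.0005, 0, 0], [0, 0, 0], 0],
  [[0, 0, 0], [0, 0, 0], 0],
])

```text
time_s: 33.02
tcp_pos: [0.5809, -0.008, 0.1926]
eef_rot: [-180.0, -0.4, -177.7]
contact_force: [-16.6, 2.1, 5.1]
gripper_width: 0.0878
```

>>> carry_out([
  [[-0.0005, 0, 0], [0, 0, 0], 0],
  [[-0.0005, 0, 0], [0, 0, 0], 0],
  [[0, 0, 0], [0, 0, 0], 0],
])

```text
time_s: 33.27
tcp_pos: [0.5812, -0.008, 0.1926]
eef_rot: [-179.9, -0.5, -177.7]
contact_force: [-19.8, 4.2, 9.1]
gripper_width: 0.0874
```

>>> carry_out([
  [[0.003, 0, 0], [0, 0, 0], 0],
  [[0.01, 0, 0], [0, 0, 0], 0],
  [[0.02, 0, 0], [0, 0, 0], 0],
  [[0, 0, -0.03], [0, 0, 0], 0],
  [[0, 0, -0.04], [0, 0, 0], 0],
  [[0, 0, -0.04], [0, 0, 0], 0],
  [[0, 0, -0.04], [0, 0, 0], 0],
  [[-0.005, 0, -0.03], [0, 0, 0], 0],
  [[0, 0, 0], [0, 0, 0], 0],
  [[0, 0, 0], [0, 0, 0], 0],
])

```text
time_s: 34.1
tcp_pos: [0.5582, -0.0085, 0.3772]
eef_rot: [179.9, 0.5, -177.7]
contact_force: [0.3, 0.3, -0.3]
gripper_width: 0.0875
```

Run:
```python
from h import *
s,c,im=look("w12");print(s["tcp_pos"],s["eef_rot"]);np.savez("w12c.npz",K=c[0],R=c[1],t=c[2])
t=r.capture("top");cv2.imwrite("pics/t12.png",t[:,:,::-1])
a=cv2.resize(im[100:384,130:380,::-1],None,fx=1.9,fy=1.9);b=cv2.resize(t[90:260,200:310,::-1],None,fx=2.9,fy=2.9)
o=np.zeros((540,800,3),np.uint8);o[:a.shape[0],:a.shape[1]]=a;o[:b.shape[0],480:480+b.shape[1]]=b;cv2.imwrite("pics/w12b.png",o)
```

```text
[ 0.55823782 -0.00850684  0.37715482] [ 179.88914098    0.54154536 -177.6893556 ]
```

View pics/w12b.png

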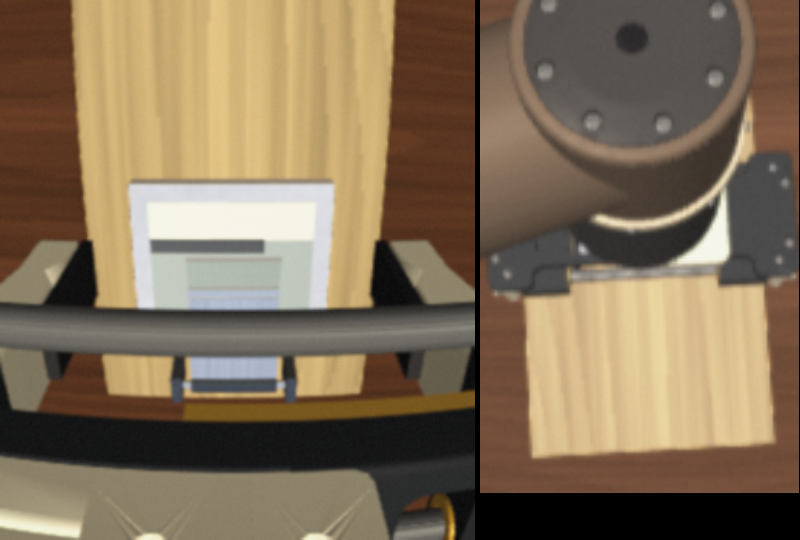

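The panel is under the clip: near edge (131,182)–(333,181), lip (187,259)–(282,258).

Run:
```python
from h import *
d=np.load("w12c.npz");c=(d["K"],d["R"],d["t"],True)
a=np.radians(2.4);ux=np.array([np.cos(a),np.sin(a)]);uy=np.array([-ux[1],ux[0]]);o=np.array([599.7,-4.3])
def f(n,p,z):print(n,[np.round([(q-o)@ux,(q-o)@uy],1).tolist() for q in cast(c,np.array(p)/1.9+[130,100],z)*1000])
f("panel near edge",[(131,184),(333,183)],.024);f("panel sides",[(138,290),(327,290)],.024)
f("lip",[(187,259),(282,258)],.034);f("board sides",[(83,180),(386,180),(78,100),(391,100)],.012)
f("cheeks top",[(178,382),(291,382)],.046)
```

```text
panel near edge [[-10.0, -65.9], [-10.3, 60.8]]
panel sides [[65.7, -66.4], [66.1, 61.6]]
lip [[37.0, -31.3], [36.5, 29.1]]
board sides [[-8.7, -100.5], [-8.2, 98.9], [-62.0, -99.9], [-61.5, 98.4]]
cheeks top [[127.0, -40.2], [127.4, 37.8]]
```

Run:
```python
from h import *
a=cv2.imread("pics/top0.png").astype(int);b=cv2.imread("pics/t12.png").astype(int)
for n,(x0,y0,x1,y1) in dict(pot=(375,150,445,200),jar=(115,155,150,190),tin=(120,235,175,270),purple=(295,255,345,312),red=(312,95,365,135)).items():
    print(n,np.abs(a-b)[y0:y1,x0:x1].mean().round(2),(np.abs(a-b)[y0:y1,x0:x1].max(2)>60).sum())
im=b.astype(np.uint8)[:,:,::-1].copy();c=cam("top")
m=blob(im,(18,50,200),(30,110,255),(335,190,425,262),3);print("pile top",rect(cast(c,m,.033)))
m=blob(im,(0,0,170),(179,40,255),(90,180,175,242),5);print("small",rect(cast(c,m,.042)))
r.close_job();print(r.get_state()["time_s"])
```

```text
pot 5.77 0
jar 70.47 620
tin 28.36 375
purple 6.79 0
red 4.61 0
pile top [ 475.1 -302.1  101.9   60.7  -10.5]Traceback (most recent call last):
  File "<stdin>", line 7, in <module>
  File "h.py", line 23, in blob
    return max(c,key=cv2.contourArea)[:,0]
           ~~~^^^^^^^^^^^^^^^^^^^^^^^
ValueError: max() iterable argument is empty
```

Run:
```python
from h import *
s=r.capture("side");t=cv2.imread("pics/t12.png")
cv2.imwrite("pics/fin.png",np.hstack([cv2.resize(s[:,:,::-1],(400,300)),cv2.resize(t,(400,300))]))
```

```text
(no output)
```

View pics/fin.png

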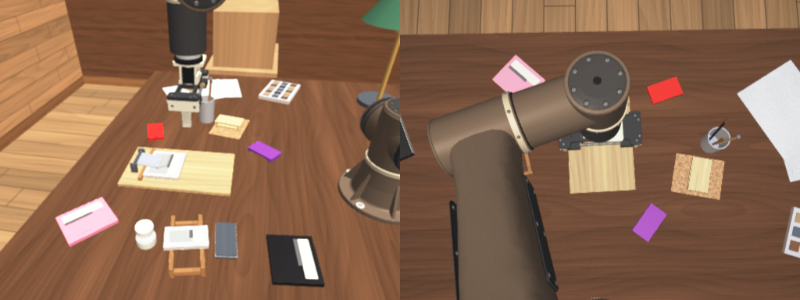

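The side view shows everything in place: the jar and the tin are standing, and the arm was only covering them in the top view. The panel is on both rails, the pile is on the mat, and the big panel is under the clip at the stop.

```bash
python3 -c "
from plant import r
print(r.close_job(), r.get_state()['time_s'])"
```

```text
the job is handed in; nothing more can be done
the job is handed in; nothing more can be done
```

The stack is taken apart as asked, and I handed the job in at about 34 s of the 72 s allowed. No verdict was reported.

- **Spacer pile:** `spacer_top` lies on the cork mat with `spacer_low` on top of it. By the wrist camera, both plates are within about 1 mm and 1° of each other and about 2 mm from the mat's centre. Each was lowered until light contact before release.
- **Small panel:** `panel_small` lies face up across both rails, about 1.5 mm from the rack's centre and within about 1° of square.
- **Big panel:** I first nudged `panel_big` sideways on the board to centre it. I then pushed it under the clip with both open fingers until the force rose to about 20 N at the stop. Its near edge measures −10.1 mm in the board's frame (−10 expected). It is square to about 0.2° and about 1.5 mm off the clip's centre line.
- **Brush pot, jar and tin:** The top picture shows the pot unchanged. The jar and tin differed in that picture because the arm was covering them. The side picture shows both standing in place, checked by eye only.

One last check failed: the top-view measurement of `panel_small` found nothing, because the arm covered it. I relied on the earlier close wrist measurement and the side picture instead. The top camera put the pile about 2–3 mm away from where the wrist camera did, which is within the calibration error.

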